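# Close two snap-lid pots on a rotary sample changer

### The job

Get the rotary sample changer ready to run: take the loose lid off the bench, set it on the open pot in the front slot and press it fully home under its three spring catches. Then turn the hub knob to index the table one place, so that the pot whose lid is still standing up on its catches comes from the robot's left into the slot, and press that lid fully home too. Leave the table resting in that index position and do not disturb the other things on the bench.

Things in the scene. Friction and masses are not known exactly. Their poses are not given: they have to be found in the camera images.
- changer: manual rotary sample changer on the bench: white round base 264 mm across, carrying an aluminium turntable (238 mm across) with six pot stations 60 degrees apart on a circle of 82 mm radius, one of them empty. Origin: centre of the underside of the base, on the table's axis; z up; its front (the guard's slot) points along its -x, its +y is on the robot's left
- slot (a point): fixed point of the changer: where the centre of a pot's mouth stands when that pot is in the slot, 92 mm above the bench. The slot is cut in a clear round guard plate (262 mm across, 4 mm thick, top at 146 mm, on four thin posts): 88 mm wide, from the plate's front edge to the hub, round which it ends. Only this pot can be reached from above
- turntable (a joint): angle of the turntable about its vertical axis (rad, positive anticlockwise seen from above), 0 at the start; a spring roller holds it at every 60 degrees (1.047 rad) and pulls it in from either side; +1.047 brings the pot with the raised lid from the left into the slot. Turning takes about 0.2 N m
- hub_knob (a point): centre of the top face of the black bar knob on the turntable's hub, 163 mm above the bench: a bar 66 mm long (along this frame's x), 14 mm thick (along y), 28 mm tall, rounded edges, above a round collar of 36 mm diameter. It turns with the table
- pot_a_mouth (a point): centre of the mouth of the open pot that stands in the slot at the start, in its rim plane, 92 mm above the bench; z up; turns with the table. Steel pot, 62 mm outside, 54 mm inside diameter; three steel spring catches round it, their rounded noses 7 to 14 mm above the rim and leaving a 61 mm circle between them
- pot_b_mouth (a point): the same for the second pot (its lid stands on the catches at the start); at the start it is one place to the left of the slot, under the guard
- lid_loose: grey push-in lid standing upright on the bench: flange 66 mm across, 10 mm thick; below it a plug 20 mm deep, 52 mm across (45 mm at the underside); on top a bar grip 50 mm long (lid's x), 14 mm thick (y), 22 mm tall; 52 mm high in all, 90 g. Origin: centre of the underside, z up. On the catches its origin is 8 mm below the pot's rim plane; pressed home (about 12 N, it snaps in) 20 mm below
- lid_proud: a second, equal lid, at the start resting on the catches of the pot at pot_b_mouth, about 12 mm above its home position; its bar grip may point any way
- staining_jar: bystander: jar with black screw lid, 53 mm diameter, 98 mm tall, origin under its centre
- timer: bystander: flat white digital timer, 66 x 66 x 20 mm, origin under its centre
- petri_dish: bystander: closed petri dish, 62 mm diameter, 15 mm tall, origin under its centre
- reagent_bottle: bystander: amber reagent bottle, 58 mm diameter, 120 mm tall, origin under its centre
- tweezers: bystander: steel tweezers lying flat, 126 mm long (along y), 9 mm tall, origin under its centre
Not all that is in view belongs to the job. What is shaped like the lid_loose but red is not meant.

How it is judged:
By the outcome, as a careful person would: the job done as asked, in the order asked, and still so for the second after the job is handed in, with the robot touching nothing.
It also fails if it takes over 54 s, if anything falls off the work surface, if the arm or the gripper's body presses on something with over 40 N, if the wrist force passes 120 N, or if a joint passes its speed limit or range.

### The arm

A 6-joint arm with a two-finger parallel gripper is mounted at the origin on a cart in front of the work surface, level with it; the furniture and walls round the work are solid. World frame = base frame: x ahead of the robot, y to its left, z up, the work surface at z = 0. Lengths are in m, angles in rad, forces in N, time in s.
With the tool pointing down it reaches from about 0.4 to 0.825 m from the base axis. Payload 7 kg.
Tool frame: the origin (TCP) lies midway between the tips of the shut fingers; the grasp point (between the pads) lies 19 mm behind it; z points along the fingers, y is the line along which they close (so a half turn about z gives the same grasp; the last joint's range is limited). The gripper opens to 85 mm and grips with 20 to 120 N. Pads are 22 mm wide; open, the fingers measure 114 mm over their backs; the gripper's body (76 mm by 85 mm) begins 54 mm behind the grasp point. The pads swing forward as they close: fully open they stand 13 mm farther back than shut.
Start: joints at [1.492, 0.359, 0.012, 0, -1.224, -0.288], TCP at [0.242, 0.63, 0.231] pointing down, gripper open.
Joint ranges: [-3.07, 3.07], [-1.43, 2.12], [-1.02, 1.25], [-3.03, 1.67], [-3.05, -0], [-3.03, 3.03]. Speed limits (rad/s): [2.39, 2.39, 3.01, 3.14, 3.14, 3.14].

### API

Orientations are given as a 3x3 rotation matrix whose columns are the frame's x, y, z axes.
In Python, from station import env, grab_frame, calibration gives the robot as it stands.
- The arm moves only by the tool apply_moves, never from a script. Its argument "moves" is a list of rows, each a list of 5 numbers: the closure, from 0 (fully open) to 1 (shut), then the shift along the world's x, y, z in mm, then the turn about the world's z in rad. A call has 1 to 8 rows; each row shifts and turns the commanded pose from where the row before left it; what a row does not reach is not made up. A row lasts 1/12 s, in which the tool goes at most 41.7 mm and 7.16 degrees, less where a joint would pass 70% of its speed; a pose out of reach is approached as far as the arm can. A call is refused whole if a number of a shift passes 41.7 or a number of a turn 0.125, either way. A call with a gripper value outside its range is refused whole. The fingers move at their own pace and stop on an object; "squeeze" is the grip in N (left out, the last holds). Time passes only in rows, so rows that do not move let the fingers close. It gives the time, the measured TCP pose, the force, the opening and the grip force at its end, in the units of the state.
- env.observe(): the state, without advancing time (a new reading comes with each control period).
- grab_frame(name): name is "scene" or "top"; returns the picture (420x560x3 uint8, red, green, blue); there is no depth.
- calibration(name): a dict with "mtx" (3x3 intrinsics, pixels), "dist_coeffs" ([k1, k2, p1, p2, k3] as OpenCV has them; the pictures are not rectified), "T" (4x4, takes a point from camera to world coordinates). Camera axes: x right, y down, z forward; pixel columns grow to the right and rows downward; lengths in m; the calibration is good to about 2 mm. A picture is of the moment at which its call begins. calibration takes no time and is no camera call.
- env.sign_off(): hands the job in; it is judged then, once.
The state is a dict: "t": time; "qpos": joint angles; "qvel": joint speeds; "joint_efforts": joint torques, N m; "eef_pos": TCP position; "tcp_rot": TCP orientation; "force": force on the tool from outside, world axes, zero at the start; "moment": the same for the moment, N m; "grip_width": finger opening in m; "finger_force": force on a finger pad.
Only numpy, scipy, OpenCV 4.12 (cv2) and the standard library are available. Lean on these libraries where they do the work, as an engineer would, in place of code of your own. Each camera call takes 0.05 s, during which the arm holds its last target. There are 200 camera calls.

## Working session

There is one attempt and no reset: what is moved stays moved. The work goes in short steps, Python scripts to look and compute and a tool call to move; the robot and the scene stay as the last step left them, time stands still between calls to the robot, and variables do not carry over. Pictures are saved under pics/ and viewed, at most 10 in all, crops included, and the job is handed in when it is done.

Besides the shell and the picture viewer there is one more tool, called in YAML: its name, and indented under it one key for each argument. apply_moves: Moves the arm, as the interface text tells. Its arguments: {"type":"object","properties":{"moves":{"type":"array"},"squeeze":{"type":"number"}},"required":["moves"]}

```bash
mkdir -p pics
python3 - <<'E'
from station import env, grab_frame, calibration
import cv2,numpy as np
for n in("scene","top"):
    f=grab_frame(n); cv2.imwrite(f"pics/{n}0.png",f[:,:,::-1]); c=calibration(n); print(n,np.round(c["mtx"],1).tolist(),c["dist_coeffs"],np.round(c["T"],3).tolist())
a=cv2.imread("pics/scene0.png");b=cv2.imread("pics/top0.png")
s=env.observe(); print({k:np.round(v,3).tolist() for k,v in s.items()})
E
ls
```

```text
scene [[511.6, 0.0, 275.8], [0.0, 511.6, 203.2], [0.0, 0.0, 1.0]] [0.0653501 0.        0.        0.        0.       ] [[0.606, -0.414, 0.679, -0.68], [-0.795, -0.298, 0.528, -0.983], [-0.016, -0.86, -0.51, 0.978], [0.0, 0.0, 0.0, 1.0]]
top [[408.6, 0.0, 283.3], [0.0, 408.6, 210.0], [0.0, 0.0, 1.0]] [0.02625734 0.         0.         0.         0.        ] [[0.027, -0.999, 0.041, 0.389], [-1.0, -0.027, 0.004, -0.068], [-0.003, -0.041, -0.999, 1.839], [0.0, 0.0, 0.0, 1.0]]
{'t': 0.1, 'qpos': [1.492, 0.359, 0.011, -0.0, -1.224, -0.288], 'qvel': [-0.0, -0.002, 0.002, 0.001, -0.001, 0.0], 'joint_efforts': [-0.002, -58.477, 29.411, 6.955, -0.003, 0.0], 'eef_pos': [0.242, 0.63, 0.23], 'tcp_rot': [[0.933, -0.359, -0.0], [-0.359, -0.933, -0.001], [0.0, 0.001, -1.0]], 'force': [-0.669, -0.799, -0.242], 'moment': [-0.024, -0.009, -0.005], 'finger_force': 0.0, 'grip_width': 0.085}
pics
```

View pics/scene0.png

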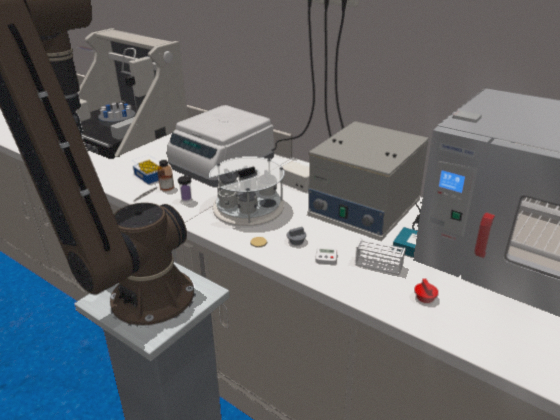

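View pics/top0.png

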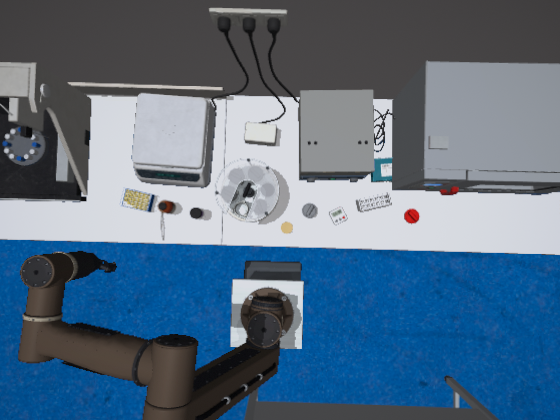

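The scene picture shows the changer at about (250,190) and the grey lid at (297,235). The timer is at (327,255), the petri dish at (259,241) and the red decoy at (427,290). In the top picture the changer is at (248,190), the grey lid at (310,210) and the red decoy at (412,215).

Candidates for the loose lid are the grey one (top 310,210), the red one (412,215, not meant), the petri dish (287,227) and the black jar lid (196,213). I choose the grey one and check it in crops.

Run:
```python
import cv2
a=cv2.imread("pics/scene0.png");b=cv2.imread("pics/top0.png")
cv2.imwrite("pics/c1.png",cv2.resize(a[145:255,190:345],None,fx=5,fy=5,interpolation=cv2.INTER_CUBIC))
cv2.imwrite("pics/c2.png",cv2.resize(b[150:240,205:330],None,fx=6,fy=6,interpolation=cv2.INTER_CUBIC))
```

```text
(no output)
```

View pics/c1.png

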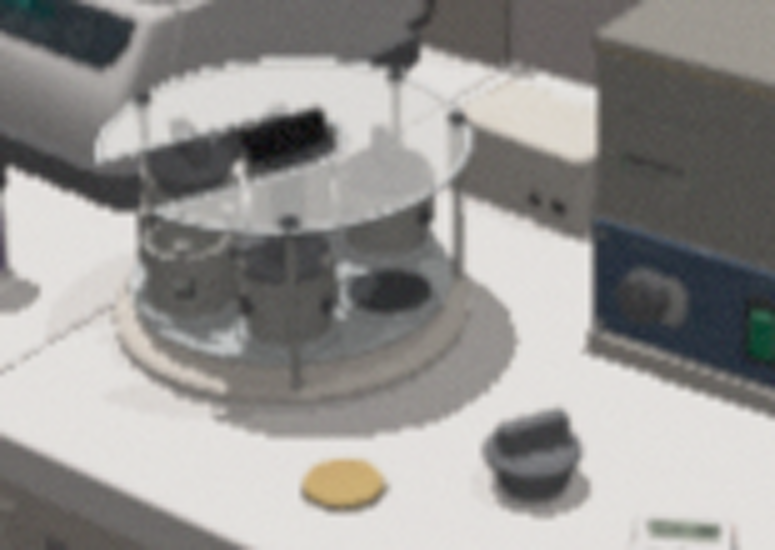

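View pics/c2.png

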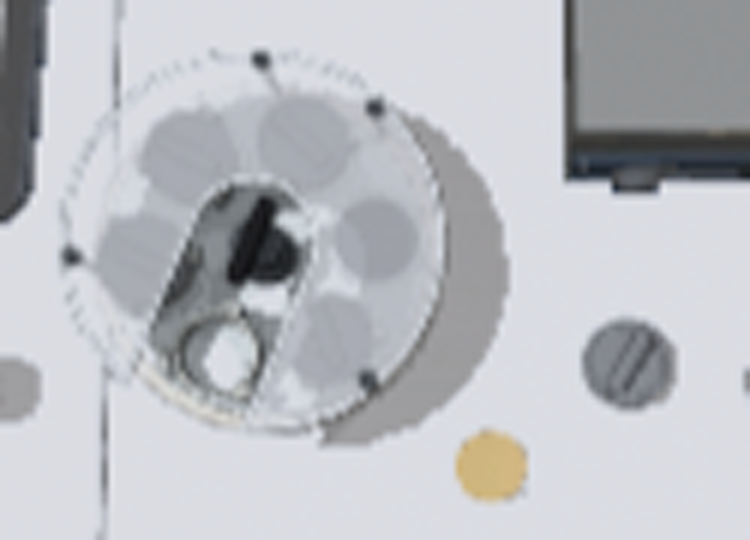

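The crops show the grey lid upright at scene (297,235) / top (310,211), with its bar running down-left to up-right. The open pot A is at top (242,209) and the black bar knob at top (247,190). The slot opens toward the lower left. The raised lid is under the guard at top (227,194).

```bash
cat > h.py <<'E'
import cv2,numpy as np
from station import env, grab_frame, calibration
C={n:calibration(n) for n in("scene","top")}
def ray(n,p):
    c=C[n];u=cv2.undistortPoints(np.array([[p]],float),np.array(c["mtx"]),np.array(c["dist_coeffs"]))[0,0]
    T=np.array(c["T"]);return T[:3,3],T[:3,:3]@np.array([u[0],u[1],1.])
def plane(n,p,z):
    o,d=ray(n,p);return o+d*(z-o[2])/d[2]
def tri(ps,pt):
    A=np.zeros((3,3));b=np.zeros(3);R=[ray("scene",ps),ray("top",pt)]
    for o,d in R:
        d=d/np.linalg.norm(d);M=np.eye(3)-np.outer(d,d);A+=M;b+=M@o
    X=np.linalg.solve(A,b);return X,[round(1e3*np.linalg.norm(np.cross(X-o,d/np.linalg.norm(d))),1) for o,d in R]
def proj(n,X):
    c=C[n];T=np.linalg.inv(np.array(c["T"]));r=cv2.Rodrigues(T[:3,:3])[0]
    return cv2.projectPoints(np.array([X],float),r,T[:3,3],np.array(c["mtx"]),np.array(c["dist_coeffs"]))[0][0,0]
def blob(img,x0,y0,x1,y1,lo,hi):
    g=img[y0:y1,x0:x1].max(2);m=((g>=lo)&(g<=hi)).astype(np.uint8)
    k,l,s,c=cv2.connectedComponentsWithStats(m);i=1+np.argmax(s[1:,4])
    ys,xs=np.where(l==i);return xs+x0,ys+y0
E
python3 - <<'E'
from h import *
np.set_printoptions(precision=4,suppress=True)
a=cv2.imread("pics/scene0.png");b=cv2.imread("pics/top0.png")
def rep(t,xs,ys):
    P=np.c_[xs,ys].astype(np.float32);c,s,an=cv2.minAreaRect(P);print(t,len(xs),P.mean(0),'rect',c,s,an,'circ',cv2.minEnclosingCircle(P)); return P
rep('lid top',*blob(b,298,198,324,224,0,165))
x,y=blob(b,298,198,324,224,0,115);rep('lid bar dark top',x,y)
rep('lid scene',*blob(a,283,222,312,250,0,105))
K=rep('knob top',*blob(b,238,178,260,202,0,50))
S=rep('knob scene',*blob(a,232,160,262,185,0,45))
print(a[222:250,285:310].max(2)); print(b[180:200,240:258].max(2)); print(b[201:222,300:320].max(2))
cs=lambda x,y:(190+x/5-.4,145+y/5-.4); ct=lambda x,y:(205+x/6-.42,150+y/6-.42)
print('posts');Q=[]
for s,t in [((395,72),(262,60)),((457,118),(375,107)),((143,98),(72,257)),((289,222),(368,380))]:
    X,e=tri(cs(*s),ct(*t));print(X,e);Q.append(plane("top",ct(*t),.146))
Q=np.array(Q);A=np.c_[2*Q[:,:2],np.ones(4)];s=np.linalg.lstsq(A,(Q[:,:2]**2).sum(1),rcond=None)[0];print('centre',s[:2],np.sqrt(s[2]+s[:2]@s[:2]))
print('lid flange',tri(cs(533,452),ct(629,364)))
print('knob',tri(cs(285,133),ct(254,240)), plane("top",ct(254,240),.163))
print('potA',plane("top",ct(222,355),.092),'slot edges',[plane("top",ct(*p),.146) for p in((150,330),(205,195),(250,400),(315,250))])
print('lidB',plane("top",ct(137,265),.114))
E
```

```text
lid top 174 [309.3218 210.4253] rect (309.0, 210.5) (13.0, 14.0) 90.0 circ ((309.5, 210.5), 7.7782745361328125)
lid bar dark top 16 [311.4375 209.5625] rect (311.6000671386719, 209.80003356933594) (1.7888542413711548, 9.838699340820312) 26.56505012512207 circ ((311.0, 209.5), 4.924529075622559)
lid scene 91 [296.1758 232.6703] rect (296.2115478515625, 232.5576934814453) (6.275716304779053, 15.100942611694336) 78.69007110595703 circ ((296.4333190917969, 233.5), 7.583254814147949)
knob top 74 [247.7027 190.8784] rect (248.0, 189.5) (13.0, 10.0) 90.0 circ ((246.9915313720703, 189.95762634277344), 7.24182653427124)
knob scene 102 [246.3039 172.2941] rect (246.29998779296875, 172.40000915527344) (6.640782833099365, 16.127614974975586) 71.56504821777344 circ ((246.0, 171.5), 8.139510154724121)
[[152 153 158 209 223 227 226 227 224 227 226 226 227 227 227 226 228 227
  225 225 225 226 227 227 226]
 [154 177 189 217 225 226 227 226 227 226 227 226 226 226 226 226 226 225
  226 226 226 226 226 226 226]
 [181 216 222 226 226 227 227 226 227 227 226 227 225 225 225 227 227 226
  225 227 226 227
[... 5889 characters left out ...]
6 227 227 227 226 227 226
  226 226]]
posts
[0.6629 0.0909 0.1514] [np.float64(0.3), np.float64(0.3)]
[0.633  0.0116 0.1487] [np.float64(0.2), np.float64(0.2)]
[0.5236 0.2173 0.1497] [np.float64(0.8), np.float64(0.8)]
[0.4439 0.0107 0.1489] [np.float64(0.5), np.float64(0.5)]
centre [0.5383 0.0939] 0.12558262878552623
lid flange (array([ 0.4646, -0.1758,  0.0264]), [np.float64(0.1), np.float64(0.1)])
knob (array([0.5379, 0.0925, 0.1522]), [np.float64(0.1), np.float64(0.1)]) [0.537  0.0914 0.163 ]
potA [0.4605 0.1184 0.092 ] slot edges [array([0.4742, 0.1629, 0.146 ]), array([0.5689, 0.1279, 0.146 ]), array([0.4277, 0.0923, 0.146 ]), array([0.5328, 0.0505, 0.146 ])]
lidB [0.5215 0.1779 0.114 ]
```

Measured positions, in metres:

| Item | Result |
|---|---|
| Loose lid flange | (0.465, -0.176), triangulated z 0.026, bar yaw about -27° |
| Changer axis | (0.538, 0.0935), yaw about -21° |
| Slot | about (0.4615, 0.122) |
| Knob | triangulated z 0.152 at mid-body |

I go to the lid now.

apply_moves:
  moves:
    - [0, 25, -40, 0, -0.012]
    - [0, 25, -40, 0, -0.012]
    - [0, 25, -40, 0, -0.012]
    - [0, 25, -40, 0, -0.012]
    - [0, 25, -40, 0, -0.012]
    - [0, 25, -40, 0, -0.012]
    - [0, 25, -40, 0, -0.012]
    - [0, 25, -40, 0, -0.014]
  squeeze: 60

```text
t: 0.77
eef_pos: [0.4192, 0.3454, 0.2312]
tcp_rot: [[0.894, -0.448, -0.0], [-0.448, -0.894, -0.0], [-0.0, 0.0, -1.0]]
force: [1.3, 0.6, 0.5]
grip_width: 0.0852
finger_force: 0.0
```

apply_moves:
  moves:
    - [0, 3, -40, 0, 0]
    - [0, 3, -40, 0, 0]
    - [0, 3, -40, 0, 0]
    - [0, 3, -40, 0, 0]
    - [0, 3, -40, 0, 0]
    - [0, 3, -40, 0, 0]
    - [0, 3, -40, 0, 0]
    - [0, 2, -40, 0, 0]

```text
t: 1.43
eef_pos: [0.4413, 0.0256, 0.2314]
tcp_rot: [[0.894, -0.448, 0.0], [-0.448, -0.894, 0.0], [0.0, -0.0, -1.0]]
force: [0.7, -1.5, 0.2]
grip_width: 0.0856
finger_force: 0.0
```

apply_moves:
  moves:
    - [0, 0, -40, 0, 0]
    - [0, 0, -40, 0, 0]
    - [0, 0, -40, 0, 0]
    - [0.3, 0, -36, -20, 0]
    - [0.4, 0, -10, -40, 0]
    - [0.4, 0, 0, -40, 0]
    - [0.4, 0, 0, 0, 0]
    - [0.4, 0, 0, 0, 0]

```text
t: 2.1
eef_pos: [0.4402, -0.1391, 0.1304]
tcp_rot: [[0.894, -0.449, -0.005], [-0.449, -0.894, -0.001], [-0.004, 0.003, -1.0]]
force: [0.5, -0.3, 0.3]
grip_width: 0.0513
finger_force: 0.0
```

apply_moves:
  moves:
    - [0.4, 12, -18, 0, 0]
    - [0.4, 12, -19, 0, 0]
    - [0.4, 0, 0, -10, 0]
    - [0.4, 0, 0, 0, 0]
    - [0.4, 0, 0, 0, 0]

```text
t: 2.52
eef_pos: [0.4662, -0.1751, 0.1227]
tcp_rot: [[0.894, -0.448, 0.001], [-0.448, -0.894, -0.0], [0.001, -0.0, -1.0]]
force: [0.5, -0.6, 0.5]
grip_width: 0.0515
finger_force: 0.0
```

Run:
```python
from h import *
t=grab_frame("top");s=grab_frame("scene");print(env.observe()["eef_pos"],env.observe()["qpos"])
A=cv2.resize(s[170:260,250:340],None,fx=4.4,fy=4.4,interpolation=2);B=cv2.resize(t[165:255,265:355],None,fx=4.4,fy=4.4,interpolation=2)
cv2.imwrite("pics/c3.png",np.hstack([A,B])[:,:,::-1]); p=env.observe()["eef_pos"];print(proj("scene",p),proj("top",p))
```

```text
[ 0.46614308 -0.17497057  0.122682  ] [ 3.65224540e-02  1.70143711e-01 -5.21735576e-01  2.60532000e-04
 -8.77439287e-01  1.07050215e+00]
[296.41356903 209.81929023] [310.60126474 208.96105659]
```

View pics/c3.png

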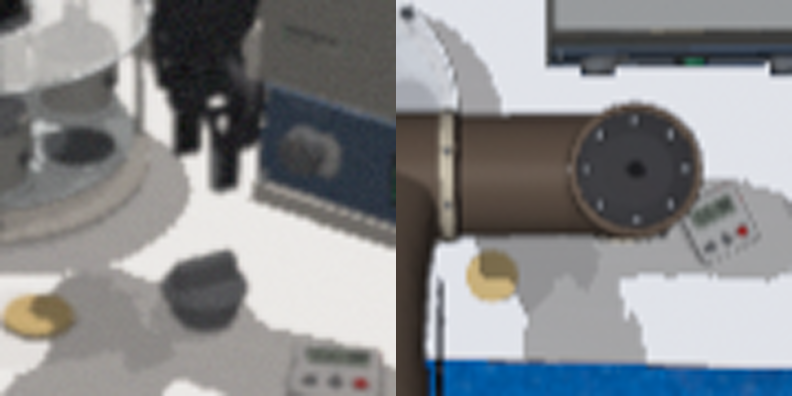

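The crop shows the fingers at (205,150), straight above the lid at (205,290) in the scene view. The arm hides the lid in the top view. I descend, staying clear of the timer.

apply_moves:
  moves:
    - [0.4, -1, -1, -30, 0]
    - [0.4, 0, 0, -30, 0]
    - [0.4, 0, 0, -20, 0]
    - [0.4, 0, 0, -10, 0]
    - [0.4, 0, 0, 0, 0]
    - [0.4, 0, 0, 0, 0]

```text
t: 3.12
eef_pos: [0.4649, -0.1762, 0.0319]
tcp_rot: [[0.894, -0.447, -0.0], [-0.447, -0.894, -0.0], [-0.0, 0.0, -1.0]]
force: [0.0, -0.4, -0.6]
grip_width: 0.0511
finger_force: 0.0
```

apply_moves:
  moves:
    - [1, 0, 0, 0, 0]
    - [1, 0, 0, 0, 0]
    - [1, 0, 0, 0, 0]
    - [1, 0, 0, 0, 0]
    - [1, 0, 0, 0, 0]
    - [1, 0, 0, 0, 0]

```text
t: 3.62
eef_pos: [0.4655, -0.1765, 0.0325]
tcp_rot: [[0.894, -0.448, 0.002], [-0.448, -0.894, -0.0], [0.002, -0.001, -1.0]]
force: [-2.2, 2.9, 8.4]
grip_width: 0.0126
finger_force: 59.0
```

apply_moves:
  moves:
    - [1, 0, 0, 10, 0]
    - [1, 0, 0, 30, 0]
    - [1, 0, 0, 40, 0]
    - [1, 0, 0, 40, 0]
    - [1, 0, 0, 40, 0]
    - [1, 0, 0, 38, 0]
    - [1, 0, 0, 0, 0]
    - [1, 0, 0, 0, 0]

```text
t: 4.28
eef_pos: [0.4658, -0.1766, 0.232]
tcp_rot: [[0.894, -0.448, 0.006], [-0.448, -0.894, 0.0], [0.005, -0.003, -1.0]]
force: [0.7, -0.3, -2.0]
grip_width: 0.0126
finger_force: 58.8
```

apply_moves:
  moves:
    - [1, -1, 35, 0, 0.02]
    - [1, -1, 40, 0, 0.02]
    - [1, -1, 40, 0, 0.02]
    - [1, 0, 40, 0, 0.02]
    - [1, 0, 40, 0, 0.017]
    - [1, 0, 40, 0, 0]
    - [1, 0, 38, 0, 0]
    - [1, 0, 25, 0, 0]

```text
t: 4.95
eef_pos: [0.4607, 0.1239, 0.2279]
tcp_rot: [[0.934, -0.358, -0.002], [-0.358, -0.934, -0.001], [-0.001, 0.001, -1.0]]
force: [0.8, -1.3, -0.8]
grip_width: 0.0129
finger_force: 58.9
```

apply_moves:
  moves:
    - [1, 0, 0, 0, 0]
    - [1, 0, 0, 0, 0]
    - [1, 0, 0, 0, 0]

```text
t: 5.2
eef_pos: [0.461, 0.121, 0.2281]
tcp_rot: [[0.933, -0.359, -0.002], [-0.359, -0.933, -0.001], [-0.002, 0.002, -1.0]]
force: [-0.3, 0.1, -1.5]
grip_width: 0.0129
finger_force: 58.9
```

Run:
```python
from h import *
t=grab_frame("top");s=grab_frame("scene");p=env.observe()["eef_pos"];print(p)
A=cv2.resize(s[130:230,195:295],None,fx=5.9,fy=5.9,interpolation=2)
cv2.imwrite("pics/c4.png",A[:,:,::-1]);cv2.imwrite("pics/t4.png",t[:,:,::-1]);cv2.imwrite("pics/s4.png",s[:,:,::-1]); 
for q in (p,[.4615,.1225,.092],[.4615,.1225,.198],[.538,.0935,.163]):print((proj("scene",q)-[195,130])*5.9,proj("top",q))
```

```text
[0.4613328  0.12042219 0.2286485 ]
[175.46748334 161.01031511] [237.42730983 206.99714686]
[188.54048627 366.70219506] [240.62845981 208.48650828]
[176.59565463 207.81948324] [237.79183729 207.30973413]
[302.50327804 226.48055488] [246.39899405 189.33523146]
```

View pics/c4.png

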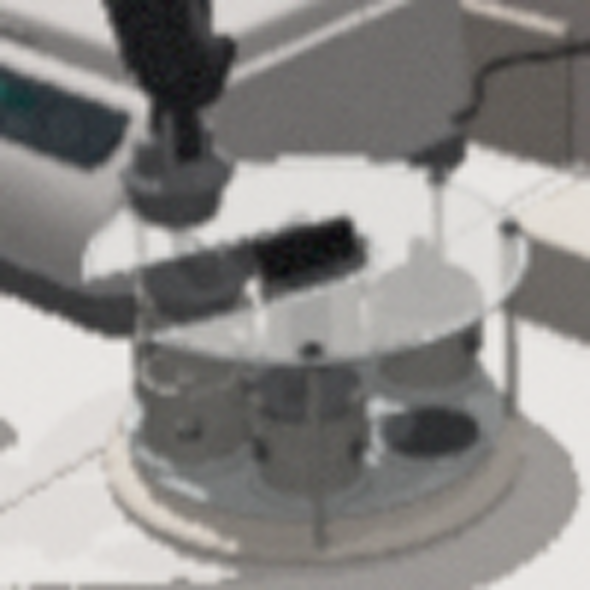

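The crop shows the held lid at (180,185) in line with the pot rim below at (194,370). Projected straight down, the two agree to within about 1 mm, so I lower it.

apply_moves:
  moves:
    - [1, 0, 0, -25, 0]
    - [1, 0, 0, -30, 0]
    - [1, 0, 0, -25, 0]
    - [1, 0, 0, -15, 0]
    - [1, 0, 0, -7, 0]
    - [1, 0, 0, 0, 0]
    - [1, 0, 0, 0, 0]

```text
t: 5.88
eef_pos: [0.4622, 0.121, 0.1278]
tcp_rot: [[0.933, -0.36, 0.0], [-0.36, -0.933, -0.0], [0.0, 0.0, -1.0]]
force: [0.5, 0.3, -0.8]
grip_width: 0.0127
finger_force: 59.0
```

apply_moves:
  moves:
    - [1, 0, 0, -3, 0]
    - [1, 0, 0, -3, 0]
    - [1, 0, 0, -2, 0]
    - [1, 0, 0, 0, 0]
    - [1, 0, 0, 0, 0]

```text
t: 6.3
eef_pos: [0.4618, 0.1215, 0.1195]
tcp_rot: [[0.933, -0.359, 0.0], [-0.359, -0.933, 0.0], [0.0, -0.0, -1.0]]
force: [0.9, 0.5, -1.5]
grip_width: 0.0127
finger_force: 59.0
```

apply_moves:
  moves:
    - [1, 0, 0, -2, 0]
    - [1, 0, 0, -2, 0]
    - [1, 0, 0, 0, 0]
    - [1, 0, 0, 0, 0]

```text
t: 6.63
eef_pos: [0.4619, 0.1217, 0.1153]
tcp_rot: [[0.933, -0.359, 0.0], [-0.359, -0.933, 0.0], [0.0, -0.0, -1.0]]
force: [1.0, 0.7, -2.2]
grip_width: 0.0126
finger_force: 59.0
```

apply_moves:
  moves:
    - [1, 0, 0, -1.5, 0]
    - [1, 0, 0, -1.5, 0]
    - [1, 0, 0, 0, 0]
    - [1, 0, 0, 0, 0]

```text
t: 6.97
eef_pos: [0.462, 0.1217, 0.1124]
tcp_rot: [[0.933, -0.359, 0.001], [-0.359, -0.933, 0.0], [0.0, -0.001, -1.0]]
force: [0.7, 1.9, -0.6]
grip_width: 0.0126
finger_force: 59.1
```

apply_moves:
  moves:
    - [1, 0, 0, -1.5, 0]
    - [1, 0, 0, -1.5, 0]
    - [1, 0, 0, 0, 0]
    - [1, 0, 0, 0, 0]

```text
t: 7.3
eef_pos: [0.462, 0.1216, 0.1091]
tcp_rot: [[0.933, -0.36, 0.0], [-0.36, -0.933, 0.0], [0.0, -0.0, -1.0]]
force: [1.8, 2.9, -1.5]
grip_width: 0.0126
finger_force: 58.9
```

apply_moves:
  moves:
    - [1, 0, 0, -1.5, 0]
    - [1, 0, 0, -1.5, 0]
    - [1, 0, 0, 0, 0]
    - [1, 0, 0, 0, 0]

```text
t: 7.63
eef_pos: [0.4619, 0.1216, 0.106]
tcp_rot: [[0.933, -0.36, 0.0], [-0.36, -0.933, 0.0], [0.0, -0.0, -1.0]]
force: [4.7, 2.6, -3.9]
grip_width: 0.0124
finger_force: 58.6
```

apply_moves:
  moves:
    - [1, 0, 0, -1.5, 0]
    - [1, 0, 0, -1.5, 0]
    - [1, 0, 0, 0, 0]
    - [1, 0, 0, 0, 0]

```text
t: 7.97
eef_pos: [0.4619, 0.1217, 0.1044]
tcp_rot: [[0.933, -0.359, 0.001], [-0.359, -0.933, 0.0], [0.001, -0.001, -1.0]]
force: [-3.9, 3.6, 11.8]
grip_width: 0.0128
finger_force: 60.9
```

apply_moves:
  moves:
    - [1, 0, 0, -1.5, 0]
    - [1, 0, 0, -1, 0]
    - [1, 0, 0, 0, 0]
    - [1, 0, 0, 0, 0]

```text
t: 8.3
eef_pos: [0.462, 0.1218, 0.1043]
tcp_rot: [[0.934, -0.358, 0.002], [-0.358, -0.934, 0.001], [0.001, -0.001, -1.0]]
force: [-15.2, 4.0, 39.9]
grip_width: 0.0126
finger_force: 64.8
```

Run:
```python
from h import *
s=grab_frame("scene");o=env.observe();print(o["eef_pos"],o["force"],o["moment"])
A=cv2.resize(s[130:230,195:295],None,fx=5.9,fy=5.9,interpolation=2)
cv2.imwrite("pics/c5.png",A[:,:,::-1])
```

```text
[0.46202322 0.12178434 0.10426109] [-15.98661653   4.22670537  40.40511168] [ 1.30245737  5.69972681 -0.12014987]
```

View pics/c5.png

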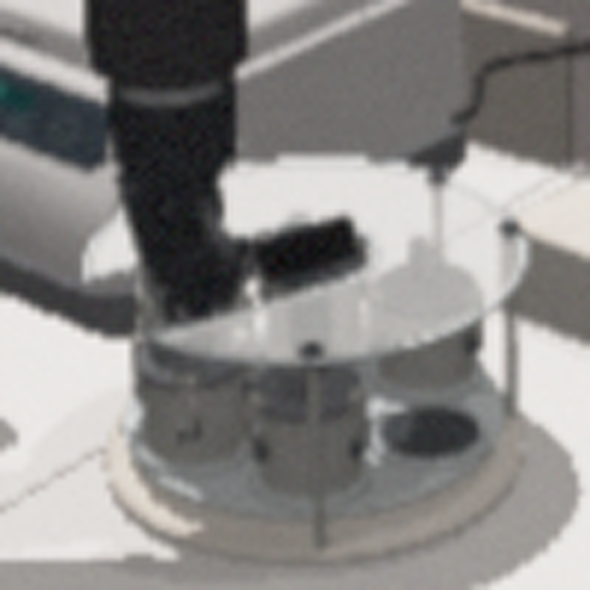

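The crop shows the lid down on pot A at (190,380). The stop at TCP z 0.1043 (origin 72 mm) matches home, with 40 N on it. I relax, open a little inside the slot and lift.

apply_moves:
  moves:
    - [1, 0, 0, 1.5, 0]
    - [0.65, 0, 0, 0, 0]
    - [0.65, 0, 0, 0, 0]
    - [0.65, 0, 0, 0, 0]
    - [0.65, 0, 0, 0, 0]

```text
t: 8.77
eef_pos: [0.4611, 0.1207, 0.1017]
tcp_rot: [[0.933, -0.36, -0.002], [-0.36, -0.933, -0.001], [-0.001, 0.002, -1.0]]
force: [0.6, -0.1, 0.4]
grip_width: 0.0297
finger_force: 0.0
```

apply_moves:
  moves:
    - [0.65, 0, 0, 20, 0]
    - [0.65, 0, 0, 35, 0]
    - [0.65, 0, 0, 35, 0]
    - [0.65, 0, 0, 30, 0]
    - [0.65, -20, 10, 30, 0]
    - [1, -20, 10, 0, 0]
    - [1, 0, 0, 0, 0]
    - [1, 0, 0, 0, 0]

```text
t: 9.43
eef_pos: [0.4211, 0.1415, 0.2526]
tcp_rot: [[0.934, -0.358, 0.0], [-0.358, -0.934, 0.001], [0.0, -0.001, -1.0]]
force: [-0.5, -0.0, 0.4]
grip_width: 0.0003
finger_force: 0.0
```

Run:
```python
from h import *
s=grab_frame("scene");t=grab_frame("top");o=env.observe();print(o["eef_pos"],o["grip_width"])
A=cv2.resize(s[140:220,200:280],None,fx=4.9,fy=4.9,interpolation=2);B=cv2.resize(t[155:235,205:285],None,fx=4.9,fy=4.9,interpolation=2)
cv2.imwrite("pics/c6.png",np.hstack([A,B])[:,:,::-1])
```

```text
[0.42167453 0.1411493  0.25182091] -0.0002945638192430549
```

View pics/c6.png

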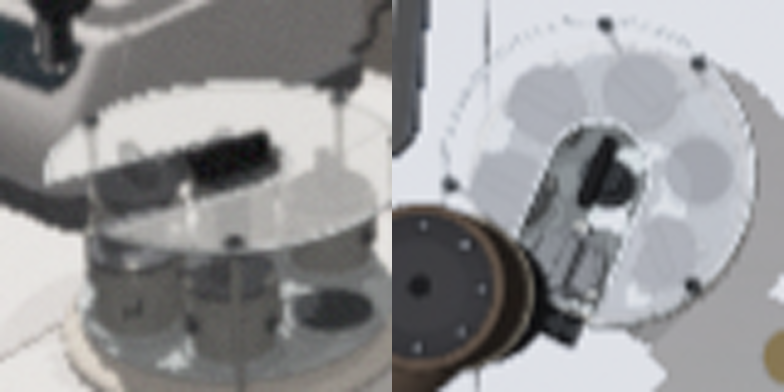

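The crop shows lid A seated at left (135,265) with its bar in the slot in the top view at (575,255). The table has not turned. Next is the knob at about (0.538, 0.0926), bar yaw -21°.

apply_moves:
  moves:
    - [0.5, 29, -12, 0, 0]
    - [0.5, 29, -12, 0, 0]
    - [0.5, 29, -12, 0, 0]
    - [0.5, 29, -12, -20, 0]
    - [0.5, 0, 0, -30, 0]
    - [0.5, 0, 0, -20, 0]
    - [0.5, 0, 0, 0, 0]
    - [0.5, 0, 0, 0, 0]
  squeeze: 60

```text
t: 10.2
eef_pos: [0.5375, 0.0923, 0.1808]
tcp_rot: [[0.933, -0.36, -0.004], [-0.36, -0.933, -0.003], [-0.002, 0.004, -1.0]]
force: [0.8, -0.1, 1.0]
grip_width: 0.0427
finger_force: 0.0
```

apply_moves:
  moves:
    - [0.5, 0, 0, -15, 0]
    - [0.5, 0, 0, -15, 0]
    - [0.5, 0, 0, -10, 0]
    - [0.5, 0, 0, -3, 0]
    - [0.5, 0, 0, 0, 0]
    - [0.5, 0, 0, 0, 0]

```text
t: 10.7
eef_pos: [0.5383, 0.0937, 0.1403]
tcp_rot: [[0.933, -0.359, 0.001], [-0.359, -0.933, 0.0], [0.001, -0.001, -1.0]]
force: [0.8, -0.3, 0.7]
grip_width: 0.0425
finger_force: 0.0
```

apply_moves:
  moves:
    - [1, 0, -1, 0, 0]
    - [1, 0, 0, 0, 0]
    - [1, 0, 0, 0, 0]
    - [1, 0, 0, 0, 0]
    - [1, 0, 0, 0, 0]

```text
t: 11.12
eef_pos: [0.5382, 0.0927, 0.1403]
tcp_rot: [[0.933, -0.359, 0.001], [-0.359, -0.933, 0.001], [0.001, -0.001, -1.0]]
force: [-2.5, 1.8, 6.6]
grip_width: 0.0128
finger_force: 59.9
```

apply_moves:
  moves:
    - [1, 0, 0, 0, 0.05]
    - [1, 0, 0, 0, 0.1]
    - [1, 0, 0, 0, 0.1]
    - [1, 0, 0, 0, 0.1]
    - [1, 0, 0, 0, 0]

```text
t: 11.53
eef_pos: [0.5383, 0.0928, 0.1403]
tcp_rot: [[1.0, -0.011, 0.002], [-0.011, -1.0, 0.001], [0.002, -0.001, -1.0]]
force: [-1.4, 3.3, 5.4]
grip_width: 0.013
finger_force: 60.6
```

apply_moves:
  moves:
    - [1, 0, 0, 0, 0.1]
    - [1, 0, 0, 0, 0.1]
    - [1, 0, 0, 0, 0.1]
    - [1, 0, 0, 0, 0.1]
    - [1, 0, 0, 0, 0.1]
    - [1, 0, 0, 0, 0.1]
    - [1, 0, 0, 0, 0.097]
    - [1, 0, 0, 0, 0]

```text
t: 12.2
eef_pos: [0.5382, 0.0929, 0.1403]
tcp_rot: [[0.774, 0.633, 0.002], [0.633, -0.774, 0.001], [0.002, 0.0, -1.0]]
force: [-2.5, 2.3, 6.0]
grip_width: 0.013
finger_force: 59.9
```

apply_moves:
  moves:
    - [1, 0, 0, 0, 0]
    - [0.5, 0, 0, 0, 0]
    - [0.5, 0, 0, 0, 0]
    - [0.5, 0, 0, 0, 0]
    - [0.5, 0, 0, 0, 0]

```text
t: 12.62
eef_pos: [0.5376, 0.0922, 0.1392]
tcp_rot: [[0.778, 0.628, -0.0], [0.628, -0.778, -0.0], [-0.0, 0.0, -1.0]]
force: [0.6, 0.1, -0.6]
grip_width: 0.0425
finger_force: 0.0
```

apply_moves:
  moves:
    - [0.5, 0, 0, 20, 0]
    - [0.5, 0, 0, 35, 0]
    - [0.5, 0, 0, 35, -0.1]
    - [0.7, -30, 15, 20, -0.12]
    - [1, -35, 25, 0, -0.12]
    - [1, -35, 25, 0, -0.12]
    - [1, -20, 25, 0, -0.12]
    - [1, 0, 0, 0, -0.12]

```text
t: 13.28
eef_pos: [0.4268, 0.1765, 0.2501]
tcp_rot: [[1.0, 0.012, 0.001], [0.012, -1.0, 0.002], [0.001, -0.002, -1.0]]
force: [-0.4, 0.5, 0.5]
grip_width: 0.0002
finger_force: 0.0
```

Run:
```python
from h import *
s=grab_frame("scene");t=grab_frame("top");o=env.observe();print(o["eef_pos"],o["grip_width"])
A=cv2.resize(s[140:220,200:280],None,fx=4.9,fy=4.9,interpolation=2);B=cv2.resize(t[155:235,205:285],None,fx=4.9,fy=4.9,interpolation=2)
cv2.imwrite("pics/c7.png",np.hstack([A,B])[:,:,::-1])
for z in(.136,.124,.114,.102):
  q=[.4615,.1212,z];print(z,(proj("scene",q)-[200,140])*4.9,(proj("top",q)-[205,155])*4.9+[392,0])
```

```text
[0.4286374  0.17500554 0.24986531] -9.683166854735124e-05
0.136 [129.41021001 202.26369445] [562.54599324 259.81846817]
0.124 [130.51749667 217.07216325] [564.07988787 260.4589479 ]
0.114 [131.43359321 229.33454229] [565.34185172 260.98588473]
0.102 [132.52503766 243.95686545] [566.83705242 261.61021282]
```

View pics/c7.png

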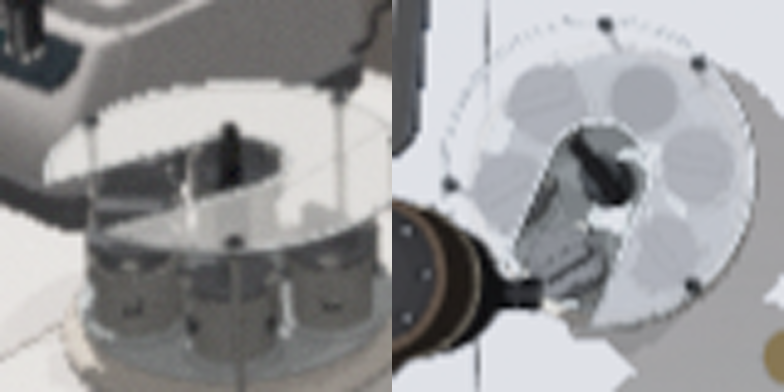

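The crop shows the table indexed by 60°: the knob bar now points up-left in the top view at (600,165). Lid B is in the slot with its bar near (570,262), yaw about -45°. I press it with the shut fingers.

apply_moves:
  moves:
    - [1, 16, -27, 0, 0]
    - [1, 17, -27, 0, 0]
    - [1, 0, 0, -35, 0]
    - [1, 0, 0, -35, 0]
    - [1, 0, 0, -25, 0]
    - [1, 0, 0, -10, 0]
    - [1, 0, 0, 0, 0]
    - [1, 0, 0, 0, 0]

```text
t: 14.05
eef_pos: [0.463, 0.12, 0.1449]
tcp_rot: [[1.0, 0.016, -0.0], [0.016, -1.0, -0.001], [-0.0, 0.001, -1.0]]
force: [0.1, -0.0, 1.3]
grip_width: -0.0001
finger_force: 0.0
```

apply_moves:
  moves:
    - [1, 0, 0, -3, 0]
    - [1, 0, 0, -3, 0]
    - [1, 0, 0, -3, 0]
    - [1, 0, 0, 0, 0]
    - [1, 0, 0, 0, 0]

```text
t: 14.47
eef_pos: [0.4623, 0.1203, 0.1357]
tcp_rot: [[1.0, 0.015, 0.0], [0.015, -1.0, 0.0], [0.0, -0.0, -1.0]]
force: [0.2, 0.1, 0.7]
grip_width: 0.0001
finger_force: 0.0
```

apply_moves:
  moves:
    - [1, 0, 0, -1.5, 0]
    - [1, 0, 0, -1.5, 0]
    - [1, 0, 0, 0, 0]
    - [1, 0, 0, 0, 0]

```text
t: 14.8
eef_pos: [0.4623, 0.1202, 0.1325]
tcp_rot: [[1.0, 0.015, 0.0], [0.015, -1.0, 0.0], [0.0, -0.0, -1.0]]
force: [0.4, 1.1, 0.9]
grip_width: -0.0005
finger_force: 0.4
```

apply_moves:
  moves:
    - [1, 0, 0, -2, 0]
    - [1, 0, 0, -2, 0]
    - [1, 0, 0, 0, 0]
    - [1, 0, 0, 0, 0]

```text
t: 15.13
eef_pos: [0.4619, 0.12, 0.128]
tcp_rot: [[1.0, 0.015, -0.001], [0.015, -1.0, -0.0], [-0.001, 0.0, -1.0]]
force: [-1.5, -0.5, 0.0]
grip_width: 0.0002
finger_force: 0.0
```

apply_moves:
  moves:
    - [1, 0, 0, -2, 0]
    - [1, 0, 0, -2, 0]
    - [1, 0, 0, 0, 0]
    - [1, 0, 0, 0, 0]

```text
t: 15.47
eef_pos: [0.4621, 0.1201, 0.1242]
tcp_rot: [[1.0, 0.015, -0.0], [0.015, -1.0, -0.0], [-0.0, 0.0, -1.0]]
force: [-0.5, 0.8, 0.8]
grip_width: 0.0001
finger_force: 0.0
```

apply_moves:
  moves:
    - [1, 0, 0, -1.5, 0]
    - [1, 0, 0, -1, 0]
    - [1, 0, 0, 0, 0]
    - [1, 0, 0, 0, 0]

```text
t: 15.8
eef_pos: [0.4624, 0.1203, 0.1239]
tcp_rot: [[1.0, 0.016, 0.001], [0.016, -1.0, 0.0], [0.001, -0.0, -1.0]]
force: [-10.0, 0.3, 22.7]
grip_width: 0.0
finger_force: 11.7
```

apply_moves:
  moves:
    - [1, 0, 0, -1, 0]
    - [1, 0, 0, 0, 0]
    - [1, 0, 0, 3, 0]
    - [1, 0, 0, 25, 0]
    - [1, 0, 0, 35, 0]
    - [1, 0, 0, 35, 0]
    - [1, -20, 30, 30, 0]
    - [1, -20, 40, 0, 0]

```text
t: 16.47
eef_pos: [0.4282, 0.1845, 0.2513]
tcp_rot: [[1.0, 0.011, 0.007], [0.011, -1.0, 0.005], [0.007, -0.005, -1.0]]
force: [2.1, 1.3, 0.7]
grip_width: -0.0001
finger_force: 0.0
```

apply_moves:
  moves:
    - [1, 0, 40, 0, 0]
    - [1, 0, 40, 0, 0]
    - [1, 0, 40, 0, 0]
    - [1, 0, 40, 0, 0]
    - [1, 0, 0, 0, 0]
    - [1, 0, 0, 0, 0]

```text
t: 16.97
eef_pos: [0.4254, 0.3458, 0.2445]
tcp_rot: [[1.0, 0.017, -0.001], [0.017, -1.0, -0.001], [-0.001, 0.001, -1.0]]
force: [-0.3, -0.1, -0.2]
grip_width: 0.0001
finger_force: 0.0
```

Run:
```python
from h import *
s=grab_frame("scene");t=grab_frame("top");o=env.observe();print(o["eef_pos"],o["t"])
A=cv2.resize(s[140:220,200:280],None,fx=4.9,fy=4.9,interpolation=2);B=cv2.resize(t[155:235,205:285],None,fx=4.9,fy=4.9,interpolation=2)
cv2.imwrite("pics/c8.png",np.hstack([A,B])[:,:,::-1])
```

```text
[0.4255347  0.34380494 0.24503129] 17.0667
```

View pics/c8.png

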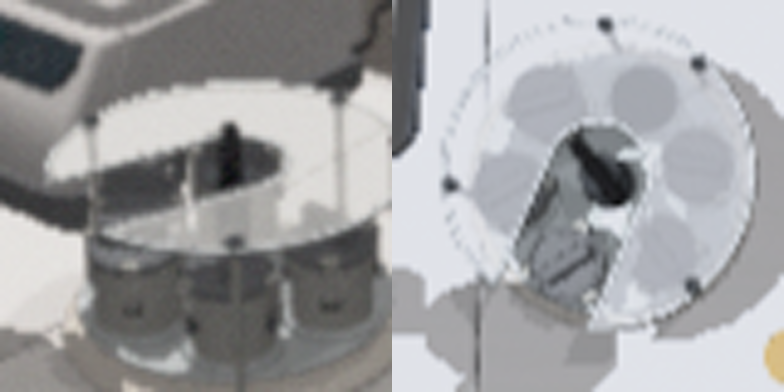

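The last crop shows lid B seated in the slot at top (568,265) and the knob unmoved at (600,165). Lid A is seated one place to the right at scene (330,265), and the arm is clear.

```bash
python3 -c "
from station import env
print(env.sign_off())"
```

```text
the job is handed in; nothing more can be done
None
```

The job is handed in after about 17 s of robot time: the loose lid is home on the first pot, the table is turned one place, and the raised lid is home in the slot. Both lids stopped hard at their stated home heights, and I saw no bystander move, though the last pictures showed only the changer; the judged result was not reported back.

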